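# Put the leftover sample tubes back in their stock trays

### The arm

A 6-joint arm with a two-finger parallel gripper is mounted at the origin on the work surface. World frame = base frame: x ahead of the robot, y to its left, z up, the work surface at z = 0. Lengths are in m, angles in degrees, forces in N, time in s.
With the tool pointing down it reaches from about 0.4 to 0.825 m from the base axis. Payload 7 kg.
Tool frame: the origin (TCP) lies on the centre line of the jaws, within the pads' length; the fingertips stand 8 mm ahead of it and the grasp point (between the pads) lies 11 mm behind it; z points along the fingers, y is the line along which they close (so a half turn about z gives the same grasp; the last joint's range is limited). The gripper opens to 88 mm and grips with 3 to 60 N. Pads are 19 mm wide; open, the fingers measure 130 mm over their backs; the gripper's body (78 mm by 193 mm) begins 47 mm behind the grasp point.
Start: joints at [92.939, 20.546, 0.682, 0, -70.136, -16.507], TCP at [0.158, 0.656, 0.235] pointing down, gripper open.
Joint ranges: [-176.03, 176.03], [-82.01, 121.73], [-58.28, 71.71], [-173.87, 95.51], [-174.79, -0.11], [-173.66, 173.66]. Speed limits (degrees/s): [136.94, 136.94, 172.46, 180, 180, 180].

### API

Orientations are given as [roll, pitch, yaw] about the fixed x, y, z axes, in that order (R = Rz(yaw) Ry(pitch) Rx(roll)).
In Python, from plant import r gives the robot as it stands.
- The arm moves only by the tool carry_out, never from a script. Its argument "targets" is a list of rows, each a list of 6 numbers: the shift along the tool's x, y, z scaled (see below), then the turn, a rotation vector about the tool's x, y, z scaled (see below). A call has 1 to 5 rows; each row shifts and turns the commanded pose from where the row before left it, along the tool's axes as they then stand; what a row does not reach is not made up. The controller multiplies each number of a shift by 0.5 m and each number of a turn by 60 degrees. A row lasts 1/8 s, in which the tool goes at most 62.5 mm and 10.7 degrees, less where a joint would pass 70% of its speed; a pose out of reach is approached as far as the arm can. A call with a number of a shift or a turn outside -1 to 1 is refused whole. A call with a gripper value outside its range is refused whole. "hand" is the opening, from 0 (shut) to 1 (fully open), set as the call begins (left out, the last holds). The fingers move at their own pace and stop on an object; "squeeze" is the grip in N (left out, the last holds). Time passes only in rows, so rows that do not move let the fingers close. It gives the time, the measured TCP pose, the force, the opening and the grip force at its end, in the units of the state.
- r.get_state(): the state, without advancing time (a new reading comes with each control period).
- r.capture(name): name is "side" or "top"; returns the picture (400x640x3 uint8, red, green, blue); there is no depth.
- r.camera_info(name): a dict with "K" (3x3 intrinsics, pixels), "distortion" ([k1, k2, p1, p2, k3] as OpenCV has them; the pictures are not rectified), "eye" and "attitude" of the camera in the world. Camera axes: x right, y down, z forward; pixel columns grow to the right and rows downward; lengths in m; the calibration is good to about 2 mm. A picture is of the moment at which its call begins. camera_info takes no time and is no camera call.
- r.close_job(): hands the job in; it is judged then, once.
The state is a dict: "time_s": time; "joints": joint angles; "qd": joint speeds; "joint_torque": joint torques, N m; "tcp_pos": TCP position; "eef_rot": TCP orientation; "contact_force": force on the tool from outside, world axes, zero at the start; "moment": the same for the moment, N m; "gripper_width": finger opening in m; "gripper_force": force on a finger pad.
Only numpy, scipy, OpenCV 4.12 (cv2) and the standard library are available. Lean on these libraries where they do the work, as an engineer would, in place of code of your own. Each camera call takes 0.05 s, during which the arm holds its last target. There are 200 camera calls.

### The job

Blood sampling is over for the morning: put the four unused tubes with blue, green, red and yellow caps back into their white stock trays, each lying flat in the free bay of the tray that holds tubes of its own cap colour, alongside them and with its cap pointing the same way as theirs. Leave the grey-capped tube and the specimen pot where they are.

Things in the scene. Friction and masses are not known exactly. Their poses are not given: they have to be found in the camera images.
- tube_blue: Loose empty plastic tube with a blue cap, white label, lying on the bench: 82 mm long, 15 mm thick, 14 g. The cap (16 mm long, hexagonal) keeps it from rolling. Origin on the axis at the middle of the cap, 7.5 mm above the surface under it; +x runs along the tube out through the cap; the tube's middle (grip it there, across) is 33 mm from the origin along -x, its round end 74 mm.
- tube_green: Loose empty plastic tube with a green cap, white label, lying on the bench: 82 mm long, 15 mm thick, 14 g. The cap (16 mm long, hexagonal) keeps it from rolling. Origin on the axis at the middle of the cap, 7.5 mm above the surface under it; +x runs along the tube out through the cap; the tube's middle (grip it there, across) is 33 mm from the origin along -x, its round end 74 mm.
- tube_red: Loose empty plastic tube with a red cap, white label, lying on the bench: 82 mm long, 15 mm thick, 14 g. The cap (16 mm long, hexagonal) keeps it from rolling. Origin on the axis at the middle of the cap, 7.5 mm above the surface under it; +x runs along the tube out through the cap; the tube's middle (grip it there, across) is 33 mm from the origin along -x, its round end 74 mm.
- tube_yellow: Loose empty plastic tube with a yellow cap, white label, lying on the bench: 82 mm long, 15 mm thick, 14 g. The cap (16 mm long, hexagonal) keeps it from rolling. Origin on the axis at the middle of the cap, 7.5 mm above the surface under it; +x runs along the tube out through the cap; the tube's middle (grip it there, across) is 33 mm from the origin along -x, its round end 74 mm.
- tray_blue: White foam tray, fixed, open on top, holding two fixed blue-capped tubes. 122 (x) by 118 (y) by 18 mm, floor 6 mm thick. Origin: centre of underside. Its tubes: caps to +x, y +28.5 and +45.5 mm, tops 21 mm high. Free bay beside them: x -55 to 55, y -54 to 21 mm. A tube laid mid-bay has its middle at x 0, y -17, its origin at x 33, y -17, z 13.5 mm. Let go with fingers part open.
- tray_green: White foam tray, fixed, open on top, holding two fixed green-capped tubes. 122 (x) by 118 (y) by 18 mm, floor 6 mm thick. Origin: centre of underside. Its tubes: caps to +x, y +28.5 and +45.5 mm, tops 21 mm high. Free bay beside them: x -55 to 55, y -54 to 21 mm. A tube laid mid-bay has its middle at x 0, y -17, its origin at x 33, y -17, z 13.5 mm. Let go with fingers part open.
- tray_red: White foam tray, fixed, open on top, holding two fixed red-capped tubes. 122 (x) by 118 (y) by 18 mm, floor 6 mm thick. Origin: centre of underside. Its tubes: caps to +x, y +28.5 and +45.5 mm, tops 21 mm high. Free bay beside them: x -55 to 55, y -54 to 21 mm. A tube laid mid-bay has its middle at x 0, y -17, its origin at x 33, y -17, z 13.5 mm. Let go with fingers part open.
- tray_yellow: White foam tray, fixed, open on top, holding two fixed yellow-capped tubes. 122 (x) by 118 (y) by 18 mm, floor 6 mm thick. Origin: centre of underside. Its tubes: caps to +x, y +28.5 and +45.5 mm, tops 21 mm high. Free bay beside them: x -55 to 55, y -54 to 21 mm. A tube laid mid-bay has its middle at x 0, y -17, its origin at x 33, y -17, z 13.5 mm. Let go with fingers part open.
- tube_grey: Loose sample tube of the same make and size with a grey cap (same origin and axes), lying among the others. It has no tray here and stays where it lies.
- pot: Loose specimen pot standing among the tubes: whitish, 50 mm across, 54 mm high, white screw lid. Origin at the centre of its underside. It stays where it is.
Mind the look-alikes: they are no part of the job. Leave any brown look-alike of the tube_yellow alone.

How it is judged:
By the outcome, as a careful person would: the job done as asked, in the order asked, and still so for the second after the job is handed in, with the robot touching nothing.
It also fails if it takes over 99 s, if anything falls off the work surface, if the arm or the gripper's body presses on something with over 40 N, if the wrist force passes 120 N, or if a joint passes its speed limit or range.

## Working session

There is one attempt and no reset: what is moved stays moved. The work goes in short steps, Python scripts to look and compute and a tool call to move; the robot and the scene stay as the last step left them, time stands still between calls to the robot, and variables do not carry over. Pictures are saved under pics/ and viewed, at most 14 in all, crops included, and the job is handed in when it is done.

Besides the shell and the picture viewer there is one more tool, called after "Emit:" as name(argument=value, ...) on one line, values as JSON. carry_out: Moves the arm, as the interface text tells. Its arguments: {"type":"object","properties":{"targets":{"type":"array","items":{"type":"array","items":{"type":"number","minimum":-1,"maximum":1}}},"hand":{"type":"number"},"squeeze":{"type":"number"}},"required":["targets"]}

```bash
mkdir -p pics; python3 - <<'E'
from plant import r
import cv2
for n in("top","side"):
    im=r.capture(n); cv2.imwrite(f"pics/{n}0.png",im[:,:,::-1]); print(n,r.camera_info(n))
print(r.get_state())
E
```

```text
top {'K': array([[447.68821511,   0.        , 321.53151743],
       [  0.        , 447.68821511, 194.49099732],
       [  0.        ,   0.        ,   1.        ]]), 'distortion': array([-0.11885969,  0.        ,  0.        ,  0.        ,  0.        ]), 'eye': array([ 0.26840645, -0.09817187,  1.22136658]), 'attitude': array([-1.70027157e+02, -6.03481798e-02, -9.07432249e+01])}
side {'K': array([[371.27885244,   0.        , 317.22987883],
       [  0.        , 371.27885244, 196.30154811],
       [  0.        ,   0.        ,   1.        ]]), 'distortion': array([-0.03831689,  0.        ,  0.        ,  0.        ,  0.        ]), 'eye': array([ 0.02566864, -0.7042594 ,  0.58356642]), 'attitude': array([-125.17350116,   -0.75908512,  -39.14218848])}
{'time_s': 0.1, 'joints': array([ 9.29380273e+01,  2.05877953e+01,  6.39398144e-01, -1.78860101e-02,
       -7.01377947e+01, -1.65050017e+01]), 'qd': array([-0.0973575 , -0.1003145 ,  0.08090961,  0.09999766,  0.03837953,
        0.05742645]), 'joint_torque': array([-2.18718931e-03, -5.84167564e+01,  2.93749917e+01,  7.01550141e+00,
        1.01355326e-02, -5.56692817e-05]), 'tcp_pos': array([0.15828945, 0.65573019, 0.23371353]), 'eef_rot': array([ 1.79912582e+02, -8.36718574e-03, -1.35730576e+01]), 'contact_force': array([ 0.17558266,  0.86886836, -0.34357339]), 'moment': array([-0.03153886, -0.00933625, -0.01077133]), 'gripper_force': 0.0, 'gripper_width': 0.08794328135355131}
```

View pics/top0.png

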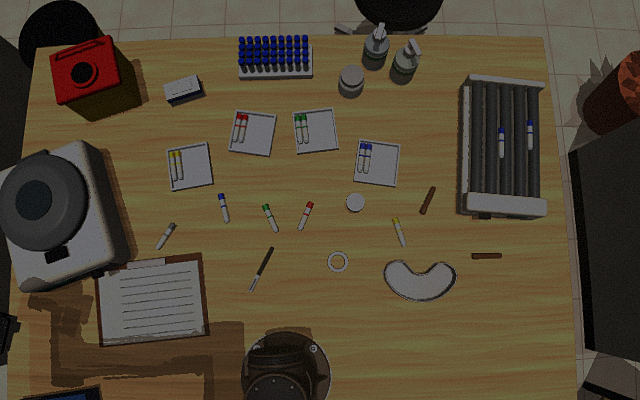

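View pics/side0.png

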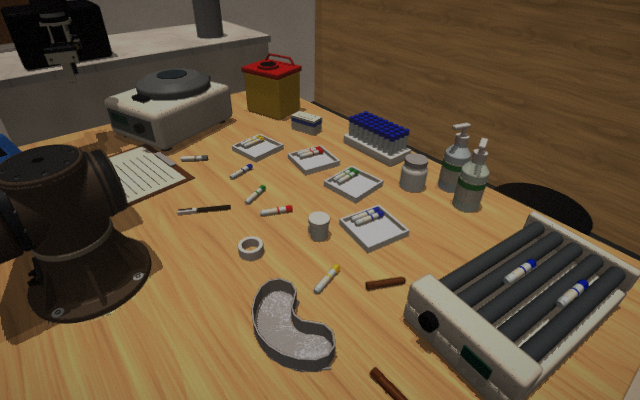

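The top view (image up = +x) shows tubes at about: blue (223,208), green (270,217), red (305,215), yellow (398,232), grey (166,236), pot (355,202). Trays are yellow (190,166), red (252,133), green (316,130) and blue (377,162). The side view shows the same items. Next I'll enlarge both.

```bash
python3 - <<'E'
import cv2,numpy as np
def crop(n,x0,y0,x1,y1,s,o):
    im=cv2.imread(f"pics/{n}0.png")[y0:y1,x0:x1]
    im=(255*(im/255.)**.6).astype(np.uint8)
    im=cv2.resize(im,None,fx=s,fy=s,interpolation=cv2.INTER_CUBIC)
    cv2.imwrite(f"pics/{o}.png",im)
crop("top",155,100,285,260,3.75,"ta")  # 
crop("top",285,100,415,260,3.75,"tb")
crop("side",220,120,420,300,3.3,"sa")
E
```

```text
(no output)
```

View pics/ta.png

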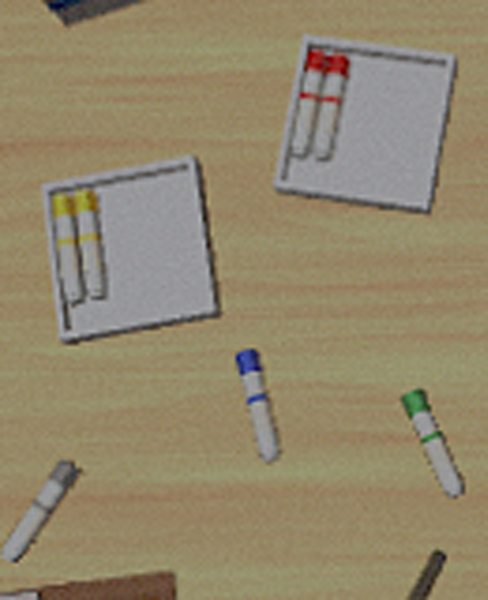

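View pics/tb.png

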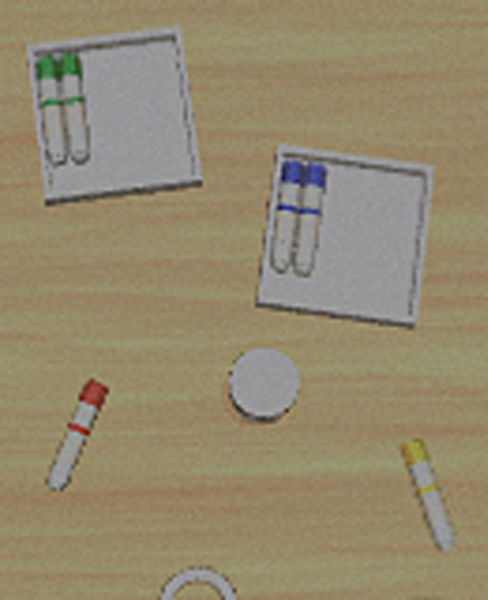

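View pics/sa.png

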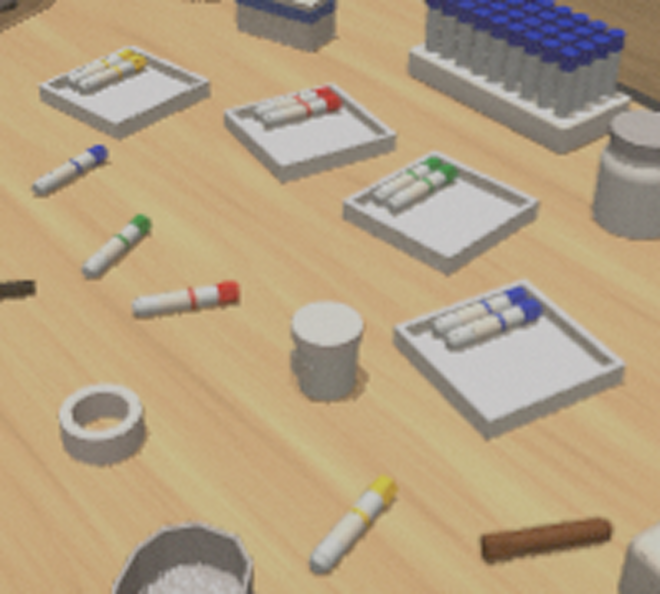

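The crops show the tube ends and tray rim corners clearly. No brown-capped look-alike tube is in view apart from plain brown sticks. Trays' caps point up the image (+x). Now I'll triangulate.

```bash
cat > h.py <<'E'
import numpy as np,cv2
from scipy.spatial.transform import Rotation as Ro
from plant import r
C={n:r.camera_info(n) for n in("top","side")}
def ray(n,p):
    c=C[n];u=cv2.undistortPoints(np.array([[p]],float),c["K"],c["distortion"])[0,0]
    return c["eye"],Ro.from_euler("xyz",c["attitude"],degrees=True).apply([u[0],u[1],1])
def atz(n,p,z):
    e,d=ray(n,p);return e+d*(z-e[2])/d[2]
def tri(p,q):
    A=np.zeros((3,3));b=np.zeros(3)
    for e,d in(ray("top",p),ray("side",q)):
        d=d/np.linalg.norm(d);M=np.eye(3)-np.outer(d,d);A+=M;b+=M@e
    X=np.linalg.solve(A,b);e,d=ray("top",p);d=d/np.linalg.norm(d)
    return X,2*np.linalg.norm((np.eye(3)-np.outer(d,d))@(X-e))
E
python3 - <<'E'
from h import *
np.set_printoptions(precision=4,suppress=True)
a=lambda p:(155+p[0]/3.75,100+p[1]/3.75)
b=lambda p:(285+p[0]/3.75,100+p[1]/3.75)
s=lambda p:(220+p[0]/3.3,120+p[1]/3.3)
T={"blue":(a,(247,352),(271,459),(102,152),(38,188)),"green":(a,(412,393),(458,494),(146,221),(89,270)),
"red":(b,(96,383),(56,488),(235,292),(137,307)),"yellow":(b,(412,441),(448,547),(390,484),(318,564))}
for k,(f,c,e,sc,se) in T.items():
    X=atz("top",f(c),.0075);Y=atz("top",f(e),.0075);d=X-Y
    print(k,"tri",*tri(f(c),s(sc)),*tri(f(e),s(se)))
    print("   mid",(X+Y)[:2]/2,"len",np.linalg.norm(d),"yaw",np.degrees(np.arctan2(d[1],d[0])))
R={"yellow":(a,[(44,186),(195,158),(218,313),(64,339)],[(41,90),(130,47),(209,88),(119,124)]),
"red":(a,[(306,40),(455,57),(430,210),(277,188)],[(226,117),(328,86),(394,134),(285,168)]),
"green":(b,[(29,46),(179,29),(201,182),(46,200)],[(344,205),(433,155),(538,205),(447,259)]),
"blue":(b,[(279,147),(434,167),(413,323),(258,302)],[(396,335),(525,284),(622,365),(490,423)])}
for k,(f,t,sd) in R.items():
    sd=[sd[1],sd[2],sd[3],sd[0]]
    P=[atz("top",f(p),.018) for p in t]; z=[tri(f(p),s(q))[0][2] for p,q in zip(t,sd)]
    x=(P[0]-P[3]+P[1]-P[2]);yv=P[0]-P[1]+P[3]-P[2]
    yaw=np.degrees(np.arctan2(x[1],x[0]));c=sum(P)/4
    yy=np.degrees(np.arctan2(yv[1],yv[0]))-90
    Rz=Ro.from_euler("z",yaw,degrees=True)
    print("tray",k,"c",c[:2],"side c",(sum(atz("side",s(q),.018) for q in sd)/4)[:2],"yaw",yaw,yy,"size",np.linalg.norm(x)/2,np.linalg.norm(yv)/2,"z",np.array(z),"bay",(c+Rz.apply([0,-.017,0]))[:2])
E
```

```text
blue tri [0.4892 0.1761 0.0057] 0.0038989565387681033 [0.4106 0.1557 0.0069] 0.006652305906802093
   mid [0.4473 0.1667] len 0.0820040776462532 yaw 13.883489632328176
green tri [0.4576 0.0526 0.007 ] 0.005526144189602606 [0.3828 0.0186 0.0089] 0.005257686238973984
   mid [0.4178 0.0368] len 0.08187412567986707 yaw 24.536444453843774
red tri [ 0.4622 -0.0723  0.0044] 0.0017238057472498982 [ 0.3873 -0.0437  0.0074] 0.006893670336465207
   mid [ 0.4226 -0.0571] len 0.08222160356081473 yaw -21.16467705054745
yellow tri [ 0.4167 -0.3033  0.0076] 0.004052836869355051 [ 0.3388 -0.3262  0.0083] 0.003427531453975794
   mid [ 0.3762 -0.3138] len 0.08105866459510466 yaw 16.69745333547168
tray yellow c [0.5648 0.2649] side c [0.5651 0.2536] yaw 10.27193592866911 9.215369600693379 size 0.12011653188800432 0.11658011051759033 z [0.0143 0.0053 0.0164 0.0092] bay [0.5679 0.2481]
tray red c [0.6586 0.0887] side c [0.6594 0.081 ] yaw -8.78584772359146 -8.618499403387702 size 0.1190663650455191 0.11546333648659711 z [0.0142 0.0161 0.0144 0.0087] bay [0.656  0.0719]
tray green c [ 0.6633 -0.0871] side c [ 0.6624 -0.0949] yaw 6.339903754101749 6.097821268100475 size 0.12125598789181502 0.11497344684132749 z [0.012  0.0105 0.0151 0.0119] bay [ 0.6652 -0.104 ]
tray blue c [ 0.5683 -0.258 ] side c [ 0.5677 -0.2649] yaw -9.575546463385523 -8.348809700204896 size 0.1198327972492043 0.11570860443870021 z [0.0123 0.0162 0.0131 0.0082] bay [ 0.5655 -0.2747]
```

```bash
cat > p.py <<'E'
from h import *
import sys
def plan(*wps):
    """wps: (x,y,z,yaw) ; prints rows in move units from the current pose"""
    s=r.get_state();p=s["tcp_pos"].copy();R=Ro.from_euler("xyz",s["eef_rot"],degrees=True)
    print("now",np.round(p,4),np.round(s["eef_rot"],1),"q",np.round(s["joints"],0),"w",round(s["gripper_width"],4),"F",round(s["gripper_force"],1),"t",s["time_s"])
    for x,y,z,yaw in wps:
        t=np.array([x,y,z]);T=Ro.from_euler("xyz",[180,0,yaw],degrees=True)
        rv=(R.inv()*T).as_rotvec(degrees=True)
        n=max(1,int(np.ceil(max(np.linalg.norm(t-p)/.06,np.linalg.norm(rv)/10))))
        d=(t-p)/n
        for i in range(n):
            print([round(float(v),3)+0 for v in np.r_[R.inv().apply(d)/.5,rv/n/60]])
            R=R*Ro.from_rotvec(rv/n,degrees=True)
        p=t;print("--")
if __name__=="__main__": plan(*eval(sys.argv[1]))
E
python3 p.py "[(.22,.55,.30,-10),(.448,.167,.12,13.9),(.448,.167,.010,13.9)]"
```

```text
now [0.1583 0.6557 0.2337] [179.9  -0.  -13.6] q [ 93.  21.   1.  -0. -70. -17.] w 0.0879 F 0.0 t 0.1
[0.057, 0.059, -0.044, 0.0, 0.0, -0.02]
[0.055, 0.06, -0.044, 0.0, 0.0, -0.02]
[0.054, 0.061, -0.044, 0.0, 0.0, -0.02]
--
[0.065, 0.075, 0.04, 0.0, 0.0, -0.044]
[0.061, 0.078, 0.04, 0.0, 0.0, -0.044]
[0.057, 0.081, 0.04, 0.0, 0.0, -0.044]
[0.054, 0.083, 0.04, 0.0, 0.0, -0.044]
[0.05, 0.086, 0.04, 0.0, 0.0, -0.044]
[0.046, 0.088, 0.04, 0.0, 0.0, -0.044]
[0.042, 0.09, 0.04, 0.0, 0.0, -0.044]
[0.037, 0.092, 0.04, 0.0, 0.0, -0.044]
[0.033, 0.093, 0.04, 0.0, 0.0, -0.044]
--
[0.0, 0.0, 0.11, 0.0, 0.0, 0.0]
[0.0, 0.0, 0.11, 0.0, 0.0, 0.0]
--
```

Emit:
carry_out(targets=[[0.057,0.059,-0.044,0,0,-0.02],[0.055,0.06,-0.044,0,0,-0.02],[0.054,0.061,-0.044,0,0,-0.02],[0.065,0.075,0.04,0,0,-0.044],[0.061,0.078,0.04,0,0,-0.044]], hand=0.6)

```text
time_s: 0.72
tcp_pos: [0.2714, 0.4639, 0.2602]
eef_rot: [-180.0, 0.0, -4.6]
contact_force: [0.7, 0.2, -0.7]
gripper_width: 0.0532
gripper_force: 0.0
```

Emit:
carry_out(targets=[[0.057,0.081,0.04,0,0,-0.044],[0.054,0.083,0.04,0,0,-0.044],[0.05,0.086,0.04,0,0,-0.044],[0.046,0.088,0.04,0,0,-0.044],[0.042,0.09,0.04,0,0,-0.044]])

```text
time_s: 1.35
tcp_pos: [0.3984, 0.2506, 0.16]
eef_rot: [-180.0, -0.0, 8.6]
contact_force: [0.7, 0.1, -1.0]
gripper_width: 0.0521
gripper_force: 0.0
```

Emit:
carry_out(targets=[[0.037,0.092,0.04,0,0,-0.044],[0.033,0.093,0.04,0,0,-0.044],[0,0,0,0,0,0],[0,0,0,0,0,0]])

```text
time_s: 1.85
tcp_pos: [0.4483, 0.1668, 0.1205]
eef_rot: [180.0, 0.0, 13.7]
contact_force: [-0.4, -0.3, 0.3]
gripper_width: 0.0528
gripper_force: 0.0
```

```bash
python3 - <<'E'
from p import *
plan((.448,.167,.010,13.9))
im=r.capture("side")[100:220,200:320,::-1]
im=(255*(im/255.)**.6).astype(np.uint8)
cv2.imwrite("pics/s1.png",cv2.resize(im,None,fx=5,fy=5,interpolation=cv2.INTER_CUBIC))
E
```

```text
now [0.4483 0.1668 0.1205] [180.    0.   13.7] q [ 44.   8. -32.   0. -49.  60.] w 0.0528 F 0.0 t 1.85
[0.0, 0.0, 0.111, 0.0, 0.0, -0.002]
[0.0, 0.0, 0.111, 0.0, 0.0, -0.002]
--
```

View pics/s1.png

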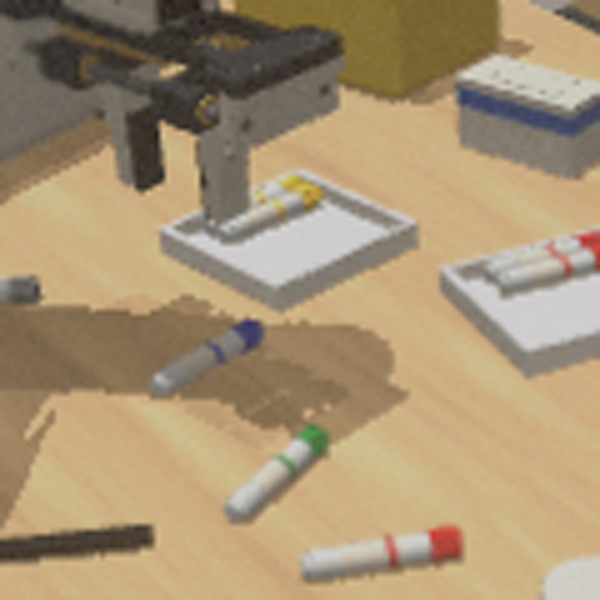

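The fingers are open above the blue tube, with tips near crop (147,187) and (222,222). I'll check the side camera against the TCP.

```bash
python3 - <<'E'
from h import *
np.set_printoptions(precision=4,suppress=True)
s=lambda p:(200+(p[0]+.5)/5-.5,100+(p[1]+.5)/5-.5)
p,e=r.get_state()["tcp_pos"],0
print("tips by side cam at z=.1125:",atz("side",s((185,205)),p[2]-.008))
for k,c,e in(("blue",(258,328),(156,388)),("green",(320,434),(232,512)),("red",(459,542),(304,568))):
    X,Y=atz("side",s(c),.0075),atz("side",s(e),.0075);print(k,(X+Y)/2,np.linalg.norm(X-Y))
E
```

```text
tips by side cam at z=.1125: [0.4453 0.1576 0.1129]
blue [0.4521 0.1653 0.0075] 0.08502619603642246
green [0.4219 0.0374 0.0075] 0.08357973698208636
red [ 0.4251 -0.0593  0.0075] 0.08036894949737168
```

Emit:
carry_out(targets=[[0,0,0.11,0,0,0],[0,0,0.09,0,0,0],[0,0,0.02,0,0,0],[0,0,0,0,0,0]])

```text
time_s: 2.4
tcp_pos: [0.4483, 0.1679, 0.0111]
eef_rot: [180.0, 0.0, 13.9]
contact_force: [1.0, 0.7, 0.7]
gripper_width: 0.0526
gripper_force: 0.0
```

Emit:
carry_out(targets=[[0,0,0,0,0,0],[0,0,0,0,0,0],[0,0,0,0,0,0],[0,0,0,0,0,0],[0,0,0,0,0,0]], hand=0, squeeze=10)

```text
time_s: 3.02
tcp_pos: [0.4484, 0.167, 0.0108]
eef_rot: [-180.0, -0.0, 13.8]
contact_force: [-1.8, 0.2, 3.7]
gripper_width: 0.0145
gripper_force: 10.0
```

```bash
python3 p.py "[(.448,.167,.12,13.9),(.5655,-.273,.12,-9),(.5655,-.273,.018,-9)]"
```

```text
now [0.4484 0.167  0.0108] [-180.    -0.    13.8] q [ 44.  18. -39.   0. -33.  60.] w 0.0145 F 10.0 t 3.025
[0.0, 0.0, -0.109, 0.0, 0.0, -0.001]
[0.0, 0.0, -0.109, 0.0, 0.0, -0.001]
--
[0.002, 0.114, 0.0, 0.0, 0.0, 0.048]
[0.008, 0.114, 0.0, 0.0, 0.0, 0.048]
[0.013, 0.113, 0.0, 0.0, 0.0, 0.048]
[0.019, 0.112, 0.0, 0.0, 0.0, 0.048]
[0.025, 0.111, 0.0, 0.0, 0.0, 0.048]
[0.03, 0.11, 0.0, 0.0, 0.0, 0.048]
[0.036, 0.108, 0.0, 0.0, 0.0, 0.048]
[0.041, 0.106, 0.0, 0.0, 0.0, 0.048]
--
[0.0, 0.0, 0.102, 0.0, 0.0, 0.0]
[0.0, 0.0, 0.102, 0.0, 0.0, 0.0]
--
```

Emit:
carry_out(targets=[[0,0,-0.1,0,0,0],[0,0,-0.118,0,0,0],[0.002,0.114,0,0,0,0.048],[0.008,0.114,0,0,0,0.048],[0.013,0.113,0,0,0,0.048]])

```text
time_s: 3.65
tcp_pos: [0.4921, 0.0002, 0.1199]
eef_rot: [-180.0, -0.0, 5.1]
contact_force: [1.5, 0.5, -0.1]
gripper_width: 0.014
gripper_force: 10.0
```

Emit:
carry_out(targets=[[0.019,0.112,0,0,0,0.048],[0.025,0.111,0,0,0,0.048],[0.03,0.11,0,0,0,0.048],[0.036,0.108,0,0,0,0.048],[0.041,0.106,0,0,0,0.048]])

```text
time_s: 4.28
tcp_pos: [0.5647, -0.2753, 0.1193]
eef_rot: [-180.0, 0.0, -9.3]
contact_force: [1.3, -0.1, 0.0]
gripper_width: 0.0147
gripper_force: 10.0
```

Emit:
carry_out(targets=[[0,0,0,0,0,0],[0,0,0.08,0,0,0],[0,0,0,0,0,0]])

```text
time_s: 4.65
tcp_pos: [0.5619, -0.2724, 0.0767]
eef_rot: [-180.0, 0.4, -9.3]
contact_force: [-0.2, 0.8, -0.2]
gripper_width: 0.0144
gripper_force: 10.0
```

```bash
python3 - <<'E'
from p import *
plan((.5655,-.273,.018,-9))
im=r.capture("side")[100:300,220:440,::-1]
im=(255*(im/255.)**.6).astype(np.uint8)
cv2.imwrite("pics/s2.png",cv2.resize(im,None,fx=3,fy=3,interpolation=cv2.INTER_CUBIC))
E
```

```text
now [ 0.5619 -0.2724  0.0767] [-180.     0.4   -9.3] q [ -8.  24. -17.  -0. -50.  89.] w 0.0144 F 10.0 t 4.65
[0.008, 0.0, 0.117, -0.001, 0.006, -0.005]
--
```

View pics/s2.png

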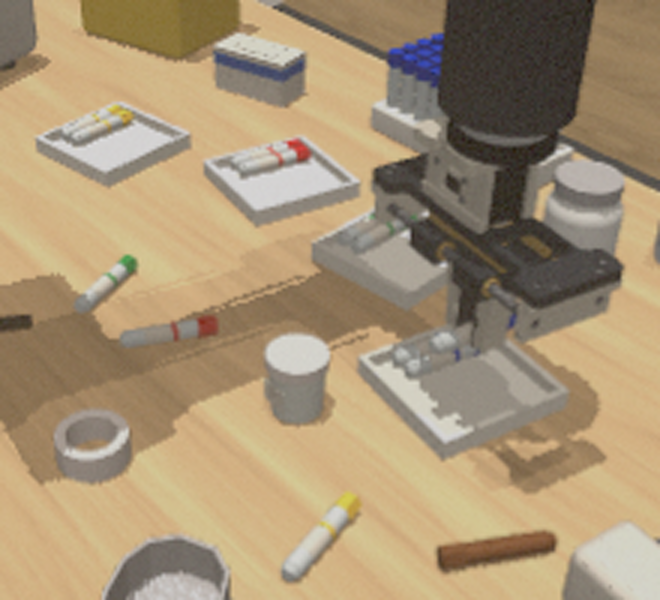

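The held blue tube is at crop (440,345), over the blue tray. Lowering it now.

Emit:
carry_out(targets=[[0.004,0,0.06,0,0,0],[0.004,0,0.04,0,0,0],[0,0,0.014,0,0,0],[0,0,0,0,0,0],[0,0,0,0,0,0]])

```text
time_s: 5.32
tcp_pos: [0.5694, -0.274, 0.024]
eef_rot: [180.0, -0.1, -9.2]
contact_force: [-0.4, -0.3, -1.0]
gripper_width: 0.0146
gripper_force: 10.0
```

Emit:
carry_out(targets=[[-0.004,0,0.006,0,0,0],[0,0,0.005,0,0,0],[0,0,0,0,0,0],[0,0,0,0,0,0]])

```text
time_s: 5.82
tcp_pos: [0.5666, -0.2737, 0.017]
eef_rot: [180.0, 0.0, -9.3]
contact_force: [-0.8, 0.5, -0.5]
gripper_width: 0.0147
gripper_force: 10.0
```

Emit:
carry_out(targets=[[0,0,0,0,0,0],[0,0,0,0,0,0],[0,0,0,0,0,0]], hand=0.26)

```text
time_s: 6.2
tcp_pos: [0.5666, -0.2737, 0.0171]
eef_rot: [180.0, 0.0, -9.2]
contact_force: [1.1, 0.5, 0.2]
gripper_width: 0.0227
gripper_force: 0.0
```

```bash
python3 p.py "[(.5655,-.273,.12,-9),(.4188,.038,.12,24.5),(.4188,.038,.010,24.5)]"
```

```text
now [ 0.5666 -0.2737  0.0171] [180.    0.   -9.2] q [ -8.  28. -19.   0. -43.  89.] w 0.0227 F 0.0 t 6.2
[-0.001, 0.0, -0.103, 0.0, 0.0, -0.002]
[-0.001, -0.001, -0.103, 0.0, 0.0, -0.002]
--
[-0.065, -0.095, 0.0, 0.0, 0.0, -0.093]
[-0.055, -0.101, 0.0, 0.0, 0.0, -0.093]
[-0.045, -0.105, 0.0, 0.0, 0.0, -0.093]
[-0.034, -0.109, 0.0, 0.0, 0.0, -0.093]
[-0.024, -0.112, 0.0, 0.0, 0.0, -0.093]
[-0.013, -0.114, 0.0, 0.0, 0.0, -0.093]
--
[0.0, 0.0, 0.11, 0.0, 0.0, 0.0]
[0.0, 0.0, 0.11, 0.0, 0.0, 0.0]
--
```

Emit:
carry_out(targets=[[0,0,-0.1,0,0,0],[0,0,-0.106,0,0,0],[0,0,0,0,0,0]])

```text
time_s: 6.58
tcp_pos: [0.5695, -0.2745, 0.1252]
eef_rot: [179.9, -0.5, -9.2]
contact_force: [-0.5, -0.2, -0.2]
gripper_width: 0.0226
gripper_force: 0.0
```

Emit:
carry_out(targets=[[-0.065,-0.095,0,0,0,-0.093],[-0.055,-0.101,0,0,0,-0.093],[-0.045,-0.105,0,0,0,-0.093],[-0.034,-0.109,0,0,0,-0.093],[-0.024,-0.112,0,0,0,-0.093]], hand=0.6)

```text
time_s: 7.2
tcp_pos: [0.4443, -0.0127, 0.1197]
eef_rot: [-180.0, -0.0, 18.8]
contact_force: [0.8, 0.6, 0.8]
gripper_width: 0.0523
gripper_force: 0.0
```

Emit:
carry_out(targets=[[-0.013,-0.114,0,0,0,-0.093],[0,0,0,0,0,0],[0,0,0,0,0,0]])

```text
time_s: 7.58
tcp_pos: [0.4209, 0.0382, 0.12]
eef_rot: [-180.0, 0.0, 24.3]
contact_force: [0.2, 0.3, 0.7]
gripper_width: 0.0527
gripper_force: 0.0
```

```bash
python3 - <<'E'
from p import *
plan((.4188,.038,.010,24.5))
def cr(n,x0,y0,x1,y1,f,o):
    im=r.capture(n)[y0:y1,x0:x1,::-1]
    im=(255*(im/255.)**.6).astype(np.uint8)
    cv2.imwrite(f"pics/{o}.png",cv2.resize(im,None,fx=f,fy=f,interpolation=cv2.INTER_CUBIC))
cr("top",230,100,410,240,4,"t3")
E
```

```text
now [0.4209 0.0382 0.12  ] [-180.     0.    24.3] q [ 32.   3. -39.  -0. -48.  82.] w 0.0527 F 0.0 t 7.575
[-0.002, -0.001, 0.11, 0.0, 0.0, -0.002]
[-0.002, -0.001, 0.11, 0.0, 0.0, -0.002]
--
```

View pics/t3.png

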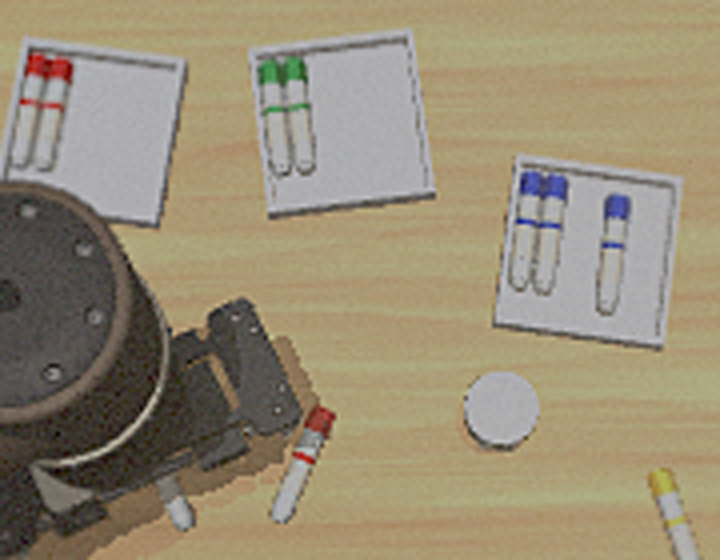

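The blue tube lies in its bay at crop (612,255), with its cap pointing the same way as the fixed tubes. Calibration is good. Green is next.

Emit:
carry_out(targets=[[-0.002,0,0.11,0,0,0],[-0.002,0,0.09,0,0,0],[0,0,0.018,0,0,0],[0,0,0,0,0,0]])

```text
time_s: 8.12
tcp_pos: [0.4195, 0.0363, 0.0111]
eef_rot: [180.0, 0.1, 24.1]
contact_force: [0.1, 0.5, 0.9]
gripper_width: 0.0527
gripper_force: 0.0
```

Emit:
carry_out(targets=[[0,0,0,0,0,0],[0,0,0,0,0,0],[0,0,0,0,0,0],[0,0,0,0,0,0],[0,0,0,0,0,0]], hand=0)

```text
time_s: 8.75
tcp_pos: [0.4193, 0.0372, 0.0113]
eef_rot: [-180.0, -0.0, 24.2]
contact_force: [-0.7, 0.0, 4.6]
gripper_width: 0.0146
gripper_force: 10.0
```

```bash
python3 p.py "[(.4188,.038,.12,24.5),(.666,-.103,.08,6.2),(.666,-.103,.0175,6.2)]"
```

```text
now [0.4193 0.0372 0.0113] [-180.    -0.    24.2] q [ 32.  14. -46.   0. -30.  82.] w 0.0146 F 10.0 t 8.75
[0.0, -0.001, -0.109, 0.0, 0.0, -0.002]
[0.0, -0.001, -0.109, 0.0, 0.0, -0.002]
--
[0.067, 0.092, 0.016, 0.0, 0.0, 0.061]
[0.072, 0.088, 0.016, 0.0, 0.0, 0.061]
[0.078, 0.083, 0.016, 0.0, 0.0, 0.061]
[0.083, 0.078, 0.016, 0.0, 0.0, 0.061]
[0.088, 0.072, 0.016, 0.0, 0.0, 0.061]
--
[0.0, 0.0, 0.063, 0.0, 0.0, 0.0]
[0.0, 0.0, 0.063, 0.0, 0.0, 0.0]
--
```

Emit:
carry_out(targets=[[0,0,-0.1,0,0,0],[0,0,-0.118,0,0,0],[0,0,0,0,0,0]])

```text
time_s: 9.12
tcp_pos: [0.4218, 0.0384, 0.1242]
eef_rot: [-180.0, -0.5, 24.3]
contact_force: [0.5, -0.0, -0.3]
gripper_width: 0.0146
gripper_force: 10.0
```

Emit:
carry_out(targets=[[0.067,0.092,0.016,0,0,0.061],[0.072,0.088,0.016,0,0,0.061],[0.078,0.083,0.016,0,0,0.061],[0.083,0.078,0.016,0,0,0.061],[0.088,0.072,0.016,0,0,0.061]])

```text
time_s: 9.75
tcp_pos: [0.6668, -0.1058, 0.0785]
eef_rot: [-180.0, 0.1, 5.8]
contact_force: [0.0, 0.8, 0.8]
gripper_width: 0.0146
gripper_force: 10.0
```

Emit:
carry_out(targets=[[0,0,0,0,0,0],[0,0,0,0,0,0],[0,0,0,0,0,0]])

```text
time_s: 10.12
tcp_pos: [0.6651, -0.1041, 0.0802]
eef_rot: [-180.0, 0.0, 6.0]
contact_force: [0.1, -0.7, 0.2]
gripper_width: 0.0144
gripper_force: 10.0
```

```bash
python3 p.py "[(.666,-.103,.0175,6.2)]"
```

```text
now [ 0.6651 -0.1041  0.0802] [-180.    0.    6.] q [  8.  27. -10.  -0. -53.  88.] w 0.0144 F 10.0 t 10.125
[0.001, -0.001, 0.063, 0.0, 0.0, -0.002]
[0.001, -0.001, 0.063, 0.0, 0.0, -0.002]
--
```

Emit:
carry_out(targets=[[0,0,0.06,0,0,0],[0,0,0.045,0,0,0],[0,0,0.02,0,0,0],[0,0,0,0,0,0],[0,0,0,0,0,0]])

```text
time_s: 10.75
tcp_pos: [0.6664, -0.1044, 0.0187]
eef_rot: [180.0, -0.1, 6.0]
contact_force: [0.5, 0.4, -1.0]
gripper_width: 0.0142
gripper_force: 10.0
```

Emit:
carry_out(targets=[[0,0,0,0,0,0],[0,0,0,0,0,0],[0,0,0,0,0,0]], hand=0.26)

```text
time_s: 11.12
tcp_pos: [0.6659, -0.1047, 0.0178]
eef_rot: [-180.0, -0.0, 5.9]
contact_force: [0.2, 0.1, -0.7]
gripper_width: 0.0229
gripper_force: 0.0
```

```bash
python3 p.py "[(.666,-.103,.12,6.2),(.4236,-.057,.12,-21.2),(.4236,-.057,.010,-21.2)]"
```

```text
now [ 0.6659 -0.1047  0.0178] [-180.    -0.     5.9] q [  8.  32. -13.  -0. -46.  88.] w 0.0229 F 0.0 t 11.125
[0.0, -0.002, -0.102, 0.0, 0.0, -0.002]
[0.0, -0.002, -0.102, 0.0, 0.0, -0.002]
--
[-0.094, -0.029, 0.0, 0.0, 0.0, 0.091]
[-0.097, -0.02, 0.0, 0.0, 0.0, 0.091]
[-0.098, -0.01, 0.0, 0.0, 0.0, 0.091]
[-0.099, -0.001, 0.0, 0.0, 0.0, 0.091]
[-0.098, 0.009, 0.0, 0.0, 0.0, 0.091]
--
[0.0, 0.0, 0.11, 0.0, 0.0, 0.0]
[0.0, 0.0, 0.11, 0.0, 0.0, 0.0]
--
```

Emit:
carry_out(targets=[[0,0,-0.1,0,0,0],[0,0,-0.104,0,0,0],[0,0,0,0,0,0]])

```text
time_s: 11.5
tcp_pos: [0.6689, -0.1047, 0.125]
eef_rot: [179.9, -0.5, 6.0]
contact_force: [-0.1, -0.4, -0.7]
gripper_width: 0.023
gripper_force: 0.0
```

Emit:
carry_out(targets=[[-0.094,-0.029,0,0,0,0.091],[-0.097,-0.02,0,0,0,0.091],[-0.098,-0.01,0,0,0,0.091],[-0.099,-0.001,0,0,0,0.091],[-0.098,0.009,0,0,0,0.091]], hand=0.6)

```text
time_s: 12.12
tcp_pos: [0.4219, -0.0577, 0.119]
eef_rot: [180.0, 0.0, -21.6]
contact_force: [0.9, 0.9, 1.1]
gripper_width: 0.0526
gripper_force: 0.0
```

Emit:
carry_out(targets=[[0,0,0,0,0,0],[0,0,0,0,0,0],[0,0,0,0,0,0]])

```text
time_s: 12.5
tcp_pos: [0.4245, -0.0576, 0.1195]
eef_rot: [180.0, -0.0, -21.4]
contact_force: [1.3, -0.3, -0.2]
gripper_width: 0.0527
gripper_force: 0.0
```

```bash
python3 p.py "[(.4236,-.057,.010,-21.2)]"
```

```text
now [ 0.4245 -0.0576  0.1195] [180.   -0.  -21.4] q [ 19.   4. -38.   0. -48.  50.] w 0.0527 F 0.0 t 12.5
[-0.001, 0.0, 0.109, 0.0, 0.0, -0.001]
[-0.001, 0.0, 0.109, 0.0, 0.0, -0.001]
--
```

Emit:
carry_out(targets=[[0,0,0.11,0,0,0],[0,0,0.09,0,0,0],[0,0,0.018,0,0,0],[0,0,0,0,0,0]])

```text
time_s: 13.0
tcp_pos: [0.4238, -0.058, 0.0103]
eef_rot: [179.9, 0.1, -21.4]
contact_force: [0.2, 0.0, 0.7]
gripper_width: 0.0524
gripper_force: 0.0
```

Emit:
carry_out(targets=[[0,0,0,0,0,0],[0,0,0,0,0,0],[0,0,0,0,0,0],[0,0,0,0,0,0],[0,0,0,0,0,0]], hand=0)

```text
time_s: 13.62
tcp_pos: [0.4239, -0.0576, 0.0108]
eef_rot: [-180.0, -0.0, -21.4]
contact_force: [-0.4, 0.5, 2.2]
gripper_width: 0.0144
gripper_force: 10.0
```

```bash
python3 p.py "[(.4236,-.057,.12,-21.2),(.657,.073,.08,-8.7),(.657,.073,.0175,-8.7)]"
```

```text
now [ 0.4239 -0.0576  0.0108] [-180.    -0.   -21.4] q [ 19.  14. -45.   0. -30.  50.] w 0.0144 F 10.0 t 13.625
[0.0, -0.001, -0.109, 0.0, 0.0, -0.001]
[0.0, 0.0, -0.109, 0.0, 0.0, -0.001]
--
[0.068, -0.082, 0.016, 0.0, 0.0, -0.042]
[0.072, -0.079, 0.016, 0.0, 0.0, -0.042]
[0.075, -0.076, 0.016, 0.0, 0.0, -0.042]
[0.078, -0.073, 0.016, 0.0, 0.0, -0.042]
[0.081, -0.069, 0.016, 0.0, 0.0, -0.042]
--
[0.0, 0.0, 0.063, 0.0, 0.0, 0.0]
[0.0, 0.0, 0.063, 0.0, 0.0, 0.0]
--
```

Emit:
carry_out(targets=[[0,0,-0.1,0,0,0],[0,0,-0.118,0,0,0],[0,0,0,0,0,0]])

```text
time_s: 14.0
tcp_pos: [0.4266, -0.057, 0.1238]
eef_rot: [-179.7, -0.4, -21.3]
contact_force: [-0.1, 0.5, -0.6]
gripper_width: 0.0149
gripper_force: 10.0
```

Emit:
carry_out(targets=[[0.068,-0.082,0.016,0,0,-0.042],[0.072,-0.079,0.016,0,0,-0.042],[0.075,-0.076,0.016,0,0,-0.042],[0.078,-0.073,0.016,0,0,-0.042],[0.081,-0.069,0.016,0,0,-0.042]])

```text
time_s: 14.62
tcp_pos: [0.6578, 0.0726, 0.0781]
eef_rot: [180.0, 0.1, -8.7]
contact_force: [0.4, 0.5, -0.6]
gripper_width: 0.0147
gripper_force: 10.0
```

Emit:
carry_out(targets=[[0,0,0,0,0,0],[0,0,0,0,0,0],[0,0,0,0,0,0]])

```text
time_s: 15.0
tcp_pos: [0.656, 0.0714, 0.0796]
eef_rot: [180.0, 0.0, -8.8]
contact_force: [0.1, 0.5, 0.1]
gripper_width: 0.0144
gripper_force: 10.0
```

```bash
python3 p.py "[(.657,.073,.0175,-8.7)]"
```

```text
now [0.656  0.0714 0.0796] [180.    0.   -8.8] q [ 23.  26. -12.  -0. -52.  58.] w 0.0144 F 10.0 t 15.0
[0.001, -0.002, 0.062, 0.0, 0.0, -0.001]
[0.001, -0.002, 0.062, 0.0, 0.0, -0.001]
--
```

Emit:
carry_out(targets=[[0,0,0.06,0,0,0],[0,0,0.045,0,0,0],[0,0,0.02,0,0,0],[0,0,0,0,0,0],[0,0,0,0,0,0]])

```text
time_s: 15.62
tcp_pos: [0.6574, 0.072, 0.0182]
eef_rot: [-180.0, -0.1, -8.8]
contact_force: [0.3, -0.0, 1.1]
gripper_width: 0.0147
gripper_force: 10.0
```

Emit:
carry_out(targets=[[0,0,0,0,0,0],[0,0,0,0,0,0],[0,0,0,0,0,0]], hand=0.26)

```text
time_s: 16.0
tcp_pos: [0.657, 0.0719, 0.0173]
eef_rot: [-180.0, -0.0, -8.8]
contact_force: [0.9, -0.9, -0.2]
gripper_width: 0.0229
gripper_force: 0.0
```

```bash
python3 p.py "[(.656,.0714,.14,-8.7),(.3772,-.313,.14,16.7),(.3772,-.313,.010,16.7)]"
```

```text
now [0.657  0.0719 0.0173] [-180.    -0.    -8.8] q [ 23.  31. -15.   0. -45.  58.] w 0.0229 F 0.0 t 16.0
[-0.001, 0.0, -0.082, 0.0, 0.0, 0.0]
[-0.001, 0.0, -0.082, 0.0, 0.0, 0.0]
[-0.001, 0.0, -0.082, 0.0, 0.0, 0.0]
--
[-0.054, 0.106, 0.0, 0.0, 0.0, -0.053]
[-0.06, 0.102, 0.0, 0.0, 0.0, -0.053]
[-0.066, 0.099, 0.0, 0.0, 0.0, -0.053]
[-0.071, 0.095, 0.0, 0.0, 0.0, -0.053]
[-0.076, 0.091, 0.0, 0.0, 0.0, -0.053]
[-0.081, 0.087, 0.0, 0.0, 0.0, -0.053]
[-0.086, 0.082, 0.0, 0.0, 0.0, -0.053]
[-0.09, 0.077, 0.0, 0.0, 0.0, -0.053]
--
[0.0, 0.0, 0.087, 0.0, 0.0, 0.0]
[0.0, 0.0, 0.087, 0.0, 0.0, 0.0]
[0.0, 0.0, 0.087, 0.0, 0.0, 0.0]
--
```

Emit:
carry_out(targets=[[0,0,-0.082,0,0,0],[0,0,-0.082,0,0,0],[0,0,-0.082,0,0,0],[0,0,0,0,0,0]])

```text
time_s: 16.5
tcp_pos: [0.6591, 0.0725, 0.1444]
eef_rot: [-179.8, -0.4, -8.7]
contact_force: [0.7, 0.1, -0.6]
gripper_width: 0.0226
gripper_force: 0.0
```

Emit:
carry_out(targets=[[-0.054,0.106,0,0,0,-0.053],[-0.06,0.102,0,0,0,-0.053],[-0.066,0.099,0,0,0,-0.053],[-0.071,0.095,0,0,0,-0.053],[-0.076,0.091,0,0,0,-0.053]], hand=0.6)

```text
time_s: 17.12
tcp_pos: [0.481, -0.1695, 0.1396]
eef_rot: [-180.0, 0.0, 7.3]
contact_force: [0.2, 0.0, 0.5]
gripper_width: 0.0525
gripper_force: 0.0
```

Emit:
carry_out(targets=[[-0.081,0.087,0,0,0,-0.053],[-0.086,0.082,0,0,0,-0.053],[-0.09,0.077,0,0,0,-0.053],[0,0,0,0,0,0],[0,0,0,0,0,0]])

```text
time_s: 17.75
tcp_pos: [0.3778, -0.3126, 0.1398]
eef_rot: [-180.0, 0.0, 16.6]
contact_force: [0.6, -0.4, 0.4]
gripper_width: 0.0525
gripper_force: 0.0
```

```bash
python3 p.py "[(.3772,-.313,.010,16.7)]"
```

```text
now [ 0.3778 -0.3126  0.1398] [-180.     0.    16.6] q [-17.   8. -30.  -0. -52. 123.] w 0.0525 F 0.0 t 17.75
[0.0, 0.0, 0.087, 0.0, 0.0, -0.001]
[0.0, 0.0, 0.087, 0.0, 0.0, -0.001]
[0.0, 0.0, 0.087, 0.0, 0.0, -0.001]
--
```

Emit:
carry_out(targets=[[0,0,0.1,0,0,0],[0,0,0.1,0,0,0],[0,0,0.058,0,0,0],[0,0,0,0,0,0]])

```text
time_s: 18.25
tcp_pos: [0.3787, -0.3112, 0.0099]
eef_rot: [-179.9, 0.1, 16.8]
contact_force: [-0.6, -0.0, 0.6]
gripper_width: 0.0526
gripper_force: 0.0
```

Emit:
carry_out(targets=[[0,0,0,0,0,0],[0,0,0,0,0,0],[0,0,0,0,0,0],[0,0,0,0,0,0],[0,0,0,0,0,0]], hand=0)

```text
time_s: 18.88
tcp_pos: [0.3781, -0.3125, 0.0112]
eef_rot: [180.0, -0.0, 16.7]
contact_force: [-0.2, 0.6, 1.4]
gripper_width: 0.0145
gripper_force: 10.0
```

```bash
python3 p.py "[(.3772,-.313,.14,16.7),(.5685,.249,.08,9.6),(.5685,.249,.0175,9.6)]"
```

```text
now [ 0.3781 -0.3125  0.0112] [180.   -0.   16.7] q [-17.  19. -38.  -0. -33. 123.] w 0.0145 F 10.0 t 18.875
[-0.001, 0.0, -0.086, 0.0, 0.0, 0.0]
[-0.001, 0.0, -0.086, 0.0, 0.0, 0.0]
[-0.001, 0.0, -0.086, 0.0, 0.0, 0.0]
--
[0.069, -0.097, 0.012, 0.0, 0.0, 0.012]
[0.068, -0.098, 0.012, 0.0, 0.0, 0.012]
[0.067, -0.098, 0.012, 0.0, 0.0, 0.012]
[0.065, -0.099, 0.012, 0.0, 0.0, 0.012]
[0.064, -0.1, 0.012, 0.0, 0.0, 0.012]
[0.063, -0.101, 0.012, 0.0, 0.0, 0.012]
[0.062, -0.102, 0.012, 0.0, 0.0, 0.012]
[0.06, -0.102, 0.012, 0.0, 0.0, 0.012]
[0.059, -0.103, 0.012, 0.0, 0.0, 0.012]
[0.058, -0.104, 0.012, 0.0, 0.0, 0.012]
--
[0.0, 0.0, 0.062, 0.0, 0.0, 0.0]
[0.0, 0.0, 0.062, 0.0, 0.0, 0.0]
--
```

Emit:
carry_out(targets=[[0,0,-0.086,0,0,0],[0,0,-0.086,0,0,0],[0,0,-0.086,0,0,0],[0,0,0,0,0,0]])

```text
time_s: 19.38
tcp_pos: [0.38, -0.3134, 0.1435]
eef_rot: [179.8, -0.3, 16.7]
contact_force: [0.2, 0.0, -0.8]
gripper_width: 0.0144
gripper_force: 10.0
```

Emit:
carry_out(targets=[[0.069,-0.097,0.012,0,0,0.012],[0.068,-0.098,0.012,0,0,0.012],[0.067,-0.098,0.012,0,0,0.012],[0.065,-0.099,0.012,0,0,0.012],[0.064,-0.1,0.012,0,0,0.012]])

```text
time_s: 20.0
tcp_pos: [0.4739, -0.0296, 0.1093]
eef_rot: [-180.0, 0.0, 13.0]
contact_force: [1.4, -0.4, 0.4]
gripper_width: 0.0143
gripper_force: 10.0
```

Emit:
carry_out(targets=[[0.063,-0.101,0.012,0,0,0.012],[0.062,-0.102,0.012,0,0,0.012],[0.06,-0.102,0.012,0,0,0.012],[0.059,-0.103,0.012,0,0,0.012],[0.058,-0.104,0.012,0,0,0.012]])

```text
time_s: 20.62
tcp_pos: [0.5702, 0.2514, 0.0787]
eef_rot: [180.0, 0.1, 9.4]
contact_force: [0.2, -0.3, -0.0]
gripper_width: 0.0148
gripper_force: 10.0
```

Emit:
carry_out(targets=[[0,0,0,0,0,0],[0,0,0,0,0,0],[0,0,0,0,0,0]])

```text
time_s: 21.0
tcp_pos: [0.5699, 0.2487, 0.0798]
eef_rot: [180.0, 0.0, 9.4]
contact_force: [0.3, -0.2, 0.6]
gripper_width: 0.0143
gripper_force: 10.0
```

```bash
python3 p.py "[(.5685,.249,.0175,9.6)]"
```

```text
now [0.5699 0.2487 0.0798] [180.    0.    9.4] q [ 42.  23. -17.  -0. -50.  58.] w 0.0143 F 10.0 t 21.0
[-0.001, -0.001, 0.062, 0.0, 0.0, -0.001]
[-0.001, -0.001, 0.062, 0.0, 0.0, -0.001]
--
```

Emit:
carry_out(targets=[[0,0,0.06,0,0,0],[0,0,0.045,0,0,0],[0,0,0.02,0,0,0],[0,0,0,0,0,0],[0,0,0,0,0,0]])

```text
time_s: 21.62
tcp_pos: [0.5709, 0.25, 0.0185]
eef_rot: [-180.0, -0.1, 9.5]
contact_force: [0.5, 0.6, -0.0]
gripper_width: 0.0144
gripper_force: 10.0
```

Emit:
carry_out(targets=[[0,0,0,0,0,0],[0,0,0,0,0,0],[0,0,0,0,0,0]], hand=0.26)

```text
time_s: 22.0
tcp_pos: [0.5704, 0.25, 0.0178]
eef_rot: [-180.0, -0.0, 9.5]
contact_force: [0.0, -0.1, 0.4]
gripper_width: 0.0227
gripper_force: 0.0
```

Emit:
carry_out(targets=[[0,0,-0.1,0,0,0],[0,0,-0.12,0,0,0],[0,0,-0.12,0,0,0],[-0.12,0,0,0,0,0],[-0.12,0,0,0,0,0]])

```text
time_s: 22.62
tcp_pos: [0.451, 0.23, 0.188]
eef_rot: [-179.9, -0.1, 9.4]
contact_force: [0.2, 1.4, 0.3]
gripper_width: 0.0226
gripper_force: 0.0
```

Emit:
carry_out(targets=[[-0.06,-0.08,0,0,0,0],[0,-0.12,0,0,0,0],[0,-0.12,0,0,0,0],[0,-0.12,0,0,0,0],[0,0,0,0,0,0]])

```text
time_s: 23.25
tcp_pos: [0.3853, 0.4457, 0.1869]
eef_rot: [180.0, -0.0, 9.7]
contact_force: [0.1, -0.4, -1.0]
gripper_width: 0.0231
gripper_force: 0.0
```

```bash
python3 - <<'E'
from p import *
s=r.get_state();print(s["tcp_pos"],s["time_s"],s["qd"].round(1))
im=r.capture("top")[90:270,150:440,::-1]
im=(255*(im/255.)**.6).astype(np.uint8)
cv2.imwrite("pics/t4.png",cv2.resize(im,None,fx=2.7,fy=2.7,interpolation=cv2.INTER_CUBIC))
E
```

```text
[0.38528307 0.4457349  0.1868786 ] 23.25 [-2.3 -2.1 -3.4 -0.6 -0.5  1.6]
```

View pics/t4.png

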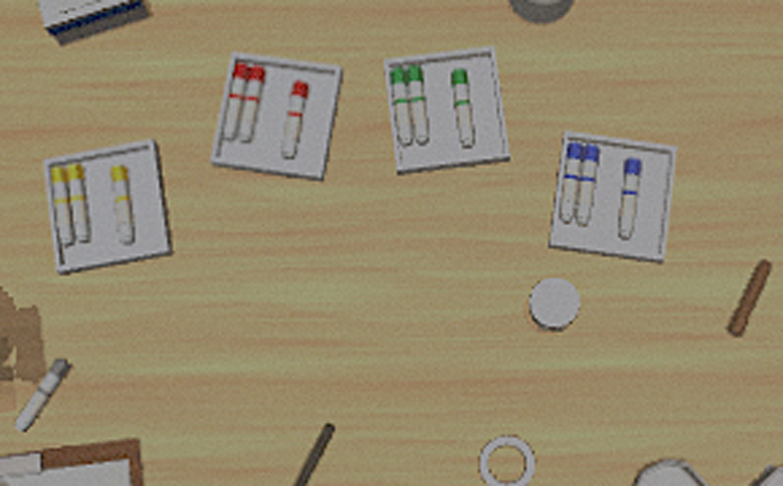

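All four tubes lie in their matching bays: yellow (122,205), red (295,120), green (463,108), blue (629,198), all caps aligned with their neighbours. The grey tube (43,395) and the pot (555,303) haven't moved.

```bash
python3 -c "
from plant import r
print(r.close_job())"
```

```text
the job is handed in; nothing more can be done
None
```

The blue, green, red and yellow tubes each lie flat in the free bay of their own colour's tray with caps aligned, the grey tube and pot were left where they were, and the job was handed in at about 23 s.

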